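# Pack the straight track into the case and shut the lid

## Task

Pick the straight piece of model railway track off its sloping stand, lay it gently, flat and rails up, in the empty front compartment of the open blue case (do not drop it in), then close the case's lid all the way without slamming it. Leave the curved track on its stand and everything else on the table where it is.

Things in the scene. Friction and masses are not known exactly. Their poses are not given: they have to be found in the camera images.
- straight: Straight track: grey roadbed 40 mm wide, 140 long, 14 high with upright sides, rails on top (18 high in all), 60 to 125 g, lying loose on one of two like stands. Origin: centre of underside; x across, y along, z out of the rails. At the start its length is level, roughly along the table's y, the origin 65 mm above the table, and z leans 35 degrees from vertical towards the robot.
- curved: Curved track on the other stand (which stand varies): the same roadbed, 40 mm wide, bent to a bow of about 140 mm between its ends that bulges about 13 mm up the slope. Origin: on the underside, within 10 mm of the bow's middle. Leave alone.
- stand_a: Stand under the straight track, fixed. Base board 100 (x) by 150 (y) by 12 mm; two dark sloping bars 108 mm apart, each with a lip 8 mm high at its low end. Between the bars, past both long sides of the track's middle 80 mm, it is open down to the base board: room for fingers. Highest point 85 mm. Origin: centre of the base's underside; x up the slope, y along the track.
- stand_b: The stand under the curved piece: same build, same axes.
- case: Blue plastic case, fixed, 200 mm (x) by 260 (y), 62 high without its lid, walls and floor 5. Origin: centre of its underside; x from front wall (robot side) to hinge wall. A low divider, top 27 mm above the table, splits it into an empty front compartment (110 mm in x, 250 in y) and a rear one that holds three wire brushes up to 37 mm above the table.
- bay (a point): Centre of the floor of the empty front compartment, 5 mm above the table; axes as the case: x across the compartment (110 mm wide), y along it (250 mm long), z up. It lies 40 mm in front of the case's centre.
- lid_hinge (a point): Point on the hinge line of the lid, at mid-width, 62.5 mm above the table; this frame turns with the lid: x points from the lid's front edge to the hinge, y along the hinge line, z out of the lid's outer face (the hinge line lies on the inner face).
- lid_edge (a point): Middle of the lid's free front edge, on the outer face: 200 mm from the hinge line, 10 mm above the inner face. A small grey tab, 50 mm wide, sticks out a further 12 mm there. Turns with the lid.
- lid (a joint): Lid angle in rad: 0 shut on the case, 1.57 upright; starts open, 1.55 to 1.85. The lid is a flat plate 200 by 260 mm, 10 mm thick, 160 g, on a stiff friction hinge that holds it at any angle; 1 to 2 N at the free edge moves it. It can be pushed over from behind (its outer face, away from the robot) and pressed down.
- cup_brush: Small wire cup brush standing between case and stands, 42 mm across, about 50 mm high. Origin: centre of its underside. Leave alone.
- wheel_brush: Wire wheel brush lying flat behind the stands, 72 mm across, 35 mm high with its spindle. Origin: centre of its underside. Leave alone.
- screwdriver: Screwdriver lying at the back of the table. Leave alone.
- jar: Jar of small parts at the back of the table behind the stands, 60 mm across, 85 mm high. Origin: centre of its underside. Leave alone.

How it is judged:
By the outcome, as a careful person would: the job done as asked, in the order asked, and still so for the second after the job is handed in, with the robot touching nothing.
It also fails if it takes over 56 s, if anything falls off the work surface, if the arm or the gripper's body presses on something with over 40 N, if the wrist force passes 120 N, or if a joint passes its speed limit or range.

## Robot

A 6-joint arm with a two-finger parallel gripper is mounted at the origin on the work surface. World frame = base frame: x ahead of the robot, y to its left, z up, the work surface at z = 0. Lengths are in mm, angles in degrees, forces in N, time in s.
With the tool pointing down it reaches from about 300 to 875 mm from the base axis. Payload 6.4 kg.
Tool frame: the origin (TCP) lies midway between the tips of the shut fingers; the grasp point (between the pads) lies 19 mm behind it; y points along the fingers, x is the direction in which the jaws open and shut, and the axes are right-handed (so a half turn about y gives the same grasp; the last joint's range is limited). The gripper opens to 88 mm and grips with 3 to 60 N. Pads are 18 mm wide; open, the fingers measure 123 mm over their backs; the gripper's body (75 mm by 187 mm) begins 45 mm behind the grasp point.
Start: joints at [-78.283, 10.359, 92.074, -0, 77.567, -11.82], TCP at [229.639, -527.169, 238.714] pointing down, gripper open.
Joint ranges: [-171.53, 171.53], [-51.25, 118.39], [17.06, 147.69], [-65.23, 245.23], [0, 150.52], [-178.68, 178.68]. Speed limits (degrees/s): [147.25, 147.25, 172.46, 180, 180, 180].

## Interface

Orientations are given as [roll, pitch, yaw] about the fixed x, y, z axes, in that order (R = Rz(yaw) Ry(pitch) Rx(roll)).
In Python, from station import manip gives the robot as it stands.
- The arm moves only by the shell command python3 -m jog 'ROWS' [FORCE]. ROWS is JSON, a list of rows, each a list of 5 numbers: the opening, from 0 (shut) to 1 (fully open), then the shift along the world's x, y, z as a fraction of full scale, then the turn about the world's z as a fraction of full scale. In form: [[grip, x, y, z, spin], ...]. A call has exactly 5 rows; each row shifts and turns the commanded pose from where the row before left it; what a row does not reach is not made up. Full scale, the value 1, is 30 mm for a shift and 90 degrees for a turn. A row lasts 1/10 s, in which the tool goes at most 50 mm and 8.59 degrees, less where a joint would pass 70% of its speed; a pose out of reach is approached as far as the arm can. A call with a number of a shift or a turn outside -1 to 1 is refused whole. A call with a gripper value outside its range is refused whole. The fingers move at their own pace and stop on an object; FORCE is the grip in N (left out, the last holds). Time passes only in rows, so rows that do not move let the fingers close, or fill a call up. It gives the time, the measured TCP pose, the force and the opening at its end, in the units of the state.
- manip.sense(): the state, without advancing time (a new reading comes with each control period).
- manip.get_image(name): name is "scene" or "top"; returns a dict with "img" (420x560x3 uint8, blue, green, red), "camera_matrix" (3x3 intrinsics, pixels), "D" ([k1, k2, p1, p2, k3] as OpenCV has them; the pictures are not rectified), "R" (3x3) and "t" (3): a world point X has camera coordinates R X + t. Camera axes: x right, y down, z forward; pixel columns grow to the right and rows downward; lengths in mm; the calibration is good to about 2 mm. A picture is of the moment at which its call begins. There is no depth.
- manip.close_job(): hands the job in, once; it reports no verdict.
The state is a dict: "t": time; "q": joint angles; "dq": joint speeds; "joint_efforts": joint torques, N m; "tool_pos": TCP position; "ee_rot": TCP orientation; "wrist_force": force on the tool from outside, world axes, zero at the start; "torque": the same for the moment, N m; "width": opening from 0.0 (shut) to 1.0 (fully open).
Only numpy, scipy, OpenCV 4.12 (cv2) and the standard library are available. Lean on these libraries where they do the work, as an engineer would, in place of code of your own. Each camera call takes 0.05 s, during which the arm holds its last target.

## Working session

There is one attempt and no reset: what is moved stays moved. The work goes in short steps, Python scripts to look and compute and a shell command to move; the robot and the scene stay as the last step left them, time stands still between calls to the robot, and variables do not carry over. Pictures are saved under pics/ and viewed, and the job is handed in when it is done.

```bash
mkdir -p pics; ls
cat > h.py <<'E'
import numpy as np, cv2
from station import manip
def grab(n,f):
    d=manip.get_image(n); cv2.imwrite('pics/'+f,d['img']); np.savez('pics/'+f[:-4]+'.npz',**{k:np.array(v) for k,v in d.items()}); return d
def load(f): return dict(np.load('pics/'+f+'.npz'))
def ray(d,p):
    u=cv2.undistortPoints(np.array([[p]],float),d['camera_matrix'],d['D'])[0,0]
    v=d['R'].T@np.array([u[0],u[1],1.]); c=-d['R'].T@np.ravel(d['t']); return c,v/np.linalg.norm(v)
def onz(d,p,z):
    c,v=ray(d,p); return c+v*(z-c[2])/v[2]
def two(d1,p1,d2,p2):
    c1,v1=ray(d1,p1);c2,v2=ray(d2,p2)
    A=np.stack([v1,-v2],1);s=np.linalg.lstsq(A,c2-c1,rcond=None)[0]
    a=c1+v1*s[0];b=c2+v2*s[1];return (a+b)/2,np.linalg.norm(a-b)
def proj(d,X):
    return cv2.projectPoints(np.array([X],float).reshape(-1,1,3),cv2.Rodrigues(d['R'])[0],np.ravel(d['t']).astype(float),d['camera_matrix'],d['D'])[0].reshape(-1,2)
E
python3 - <<'E'
from h import *
for n in ('scene','top'):
    d=grab(n,n+'0.png'); print(n,(-d['R'].T@np.ravel(d['t'])).round(),d['R'].round(2).tolist(),np.array(d['camera_matrix']).round().tolist())
print(manip.sense())
E
```

```text
pics
scene [ 440. -503.  647.] [[0.98, -0.22, 0.02], [-0.15, -0.73, -0.67], [0.16, 0.65, -0.74]] [[387.0, 0.0, 276.0], [0.0, 387.0, 212.0], [0.0, 0.0, 1.0]]
top [ 409.   45. 1125.] [[0.0, -1.0, 0.0], [-0.99, -0.0, -0.17], [0.17, 0.0, -0.99]] [[468.0, 0.0, 282.0], [0.0, 468.0, 208.0], [0.0, 0.0, 1.0]]
{'t': 0.1, 'q': array([-7.82832797e+01,  1.03964139e+01,  9.21249136e+01,  1.44555141e-04,
        7.75691423e+01, -1.18202975e+01]), 'dq': array([-0.0494577 , -0.07275448, -0.02308877, -0.07964044, -0.01401727,
       -0.0272855 ]), 'joint_efforts': array([ 1.52800403e-04, -4.34816980e+01, -3.42694402e+01,  7.04086781e-02,
        3.39930982e-02, -3.92512663e-05]), 'tool_pos': array([ 229.53640026, -526.67214971,  237.92079432]), 'ee_rot': array([-8.99813298e+01,  8.85224154e-02, -6.64629991e+01]), 'wrist_force': array([ 0.08052591,  0.50318955, -0.39715181]), 'torque': array([0.04810028, 0.02200906, 0.01044994]), 'width': 1.0024869653369097}
```

View pics/scene0.png

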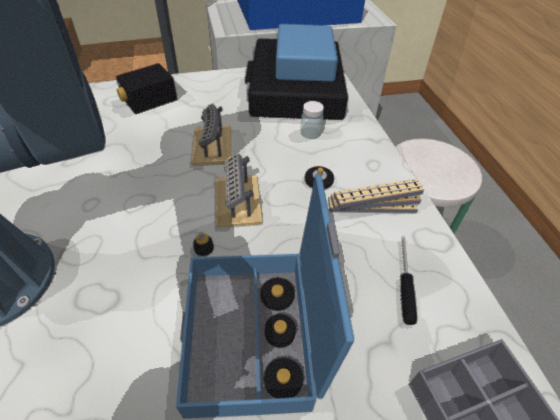

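View pics/top0.png

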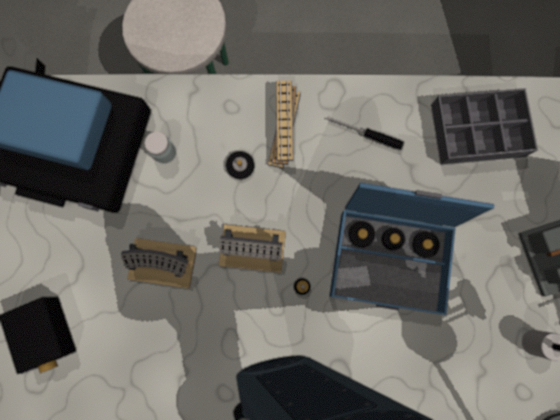

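The straight track is on the nearer stand (scene around (236,180), top around (252,244)). The curved one is at scene (211,125), top (157,260). The case is open, with its lid at top (418,205). I'll enlarge these areas to pick points.

Run:
```python
from h import *
a=load('scene0')['img'];b=load('top0')['img']
cv2.imwrite('pics/s_st.png',cv2.resize(a[130:240,180:300],(720,660)[:2],interpolation=cv2.INTER_CUBIC)[:600])
cv2.imwrite('pics/t_st.png',cv2.resize(b[210:300,210:320],None,fx=6.5,fy=6.5,interpolation=cv2.INTER_CUBIC))
cv2.imwrite('pics/t_case.png',cv2.resize(b[175:325,320:500],None,fx=4,fy=4,interpolation=cv2.INTER_CUBIC))
cv2.imwrite('pics/s_case.png',cv2.resize(a[175:415,170:360],None,fx=2.5,fy=2.5,interpolation=cv2.INTER_CUBIC))
```

```text
(no output)
```

View pics/s_st.png

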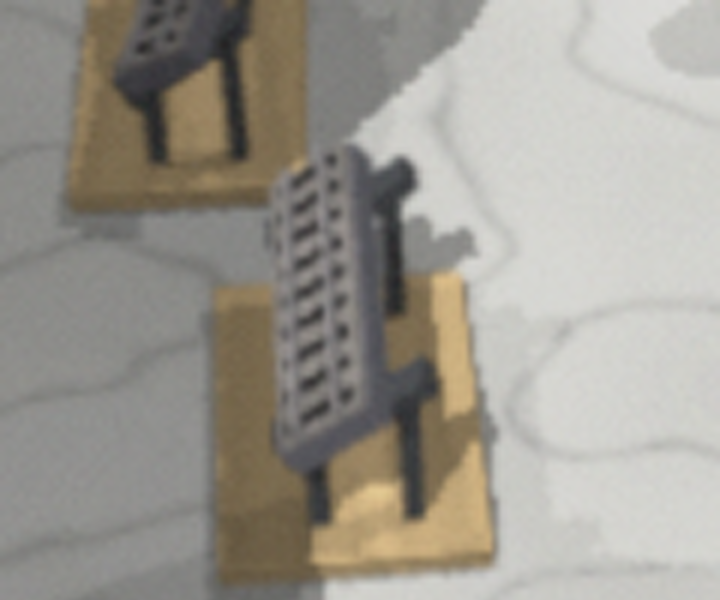

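View pics/t_st.png

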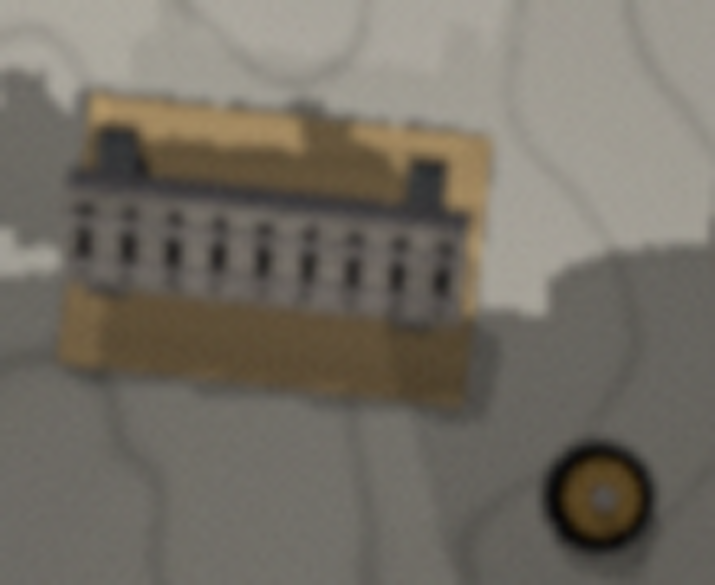

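View pics/t_case.png

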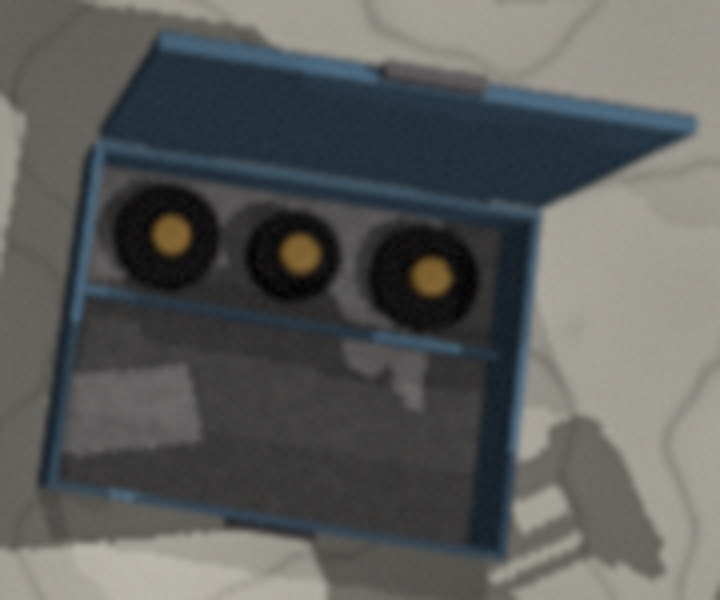

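View pics/s_case.png

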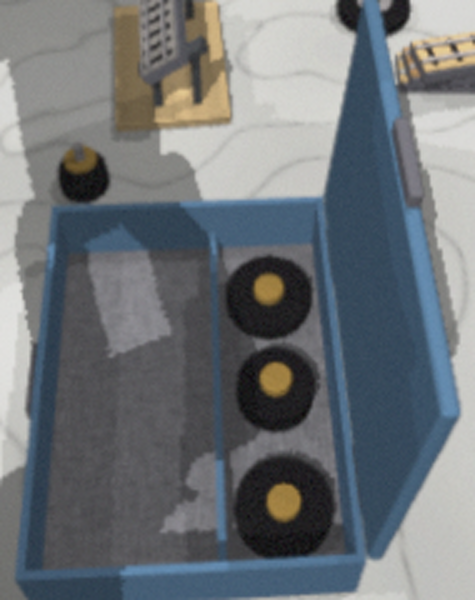

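The zooms give clean corners for the stand's base board, the track's top face, the case rim and the lid edge. Next I compute positions from them.

Run:
```python
from h import *
S=load('scene0');T=load('top0')
def c(p,s,o): return ((p[0]+.5)/s-.5+o[0],(p[1]+.5)/s-.5+o[1])
ts=lambda p:c(p,6.5,(210,210)); ss=lambda p:c(p,6,(180,130)); tc=lambda p:c(p,4,(320,175)); sc=lambda p:c(p,2.5,(170,175))
np.set_printoptions(precision=1,suppress=True)
ang=lambda v:np.degrees(np.arctan2(v[1],v[0]))
B=np.array([onz(T,ts(p),12) for p in [(90,95),(490,135),(465,408),(60,365)]])
print('base top',B,B.mean(0),'len',np.linalg.norm(B[0]-B[1]),np.linalg.norm(B[1]-B[2]),'yaw',ang(B[0]-B[1])-90,ang(B[1]-B[2]))
B=np.array([onz(S,ss(p),12) for p in [(218,570),(490,553),(463,273)]]);print('base scene',B,(B[0]+B[2])/2)
P=[]
for n,a,b in [('Hf',(73,183),(352,147)),('Hn',(467,215),(382,400)),('Ln',(460,322),(283,445)),('Lf',(66,285),(277,187))]:
    X,e=two(T,ts(a),S,ss(b));P.append(X);print(n,X,e)
P=np.array(P);print('mean',P.mean(0),'yaw',ang(P[0]+P[3]-P[1]-P[2])-90)
R=np.array([onz(T,tc(p),62) for p in [(100,142),(538,210),(503,556),(45,487)]])
print('rim',R,R.mean(0),[np.linalg.norm(R[i]-R[(i+1)%4]) for i in range(4)],'yaw',ang(R[0]-R[1])-90,ang(R[1]-R[2]),ang(R[0]-R[3]))
R=np.array([onz(S,sc(p),62) for p in [(55,210),(318,202),(22,578),(358,565)]]);print('rimS',R,R.mean(0))
for n,a,b in [('far',(163,36),(369,3)),('near',(693,122),(455,413)),('tab',(437,80),(405,160))]:
    print(n,two(T,tc(a),S,sc(b)))
print('cup',onz(T,ts((602,497)),45))
```

```text
base top [[554.9 185.4  12. ]
 [540.7  37.7  12. ]
 [440.9  46.5  12. ]
 [455.8 194.   12. ]] [498.1 115.9  12. ] len 148.39488747814733 100.1383159984511 yaw -5.500937762139955 -5.03283264514917
base scene [[442.9  45.1  12. ]
 [539.6  33.6  12. ]
 [557.4 181.7  12. ]] [500.2 113.4  12. ]
Hf [515.5 181.4  83.9] 1.0152515760235816
Hn [505.  46.  85.] 1.0257570162433032
Ln [469.9  48.3  67.7] 1.970427540475815
Lf [483.9 185.4  65.7] 5.487215775716577
mean [493.6 115.3  75.6] yaw -5.153091213666485
rim [[ 582.1  -99.3   62. ]
 [ 543.5 -351.3   62. ]
 [ 348.6 -321.2   62. ]
 [ 386.5  -65.1   62. ]] [ 465.2 -209.2   62. ] [np.float64(254.9652397132237), np.float64(197.2378300451914), np.float64(258.8626203448852), np.float64(198.6041265002301)] yaw -8.718290780498634 -8.779215468492865 -9.90226841998325
rimS [[ 389.7  -71.    62. ]
 [ 580.6 -102.9   62. ]
 [ 350.6 -323.    62. ]
 [ 539.  -355.4   62. ]] [ 465.  -213.1   62. ]
far (array([ 600.4, -103.4,  258.3]), np.float64(1.4956200939530078))
near (array([ 561.7, -355.1,  258.5]), np.float64(1.8119258984869733))
tab (array([ 578.8, -229.6,  270.2]), np.float64(1.213559827669209))
cup [409.2  -1.8  45. ]
```

The two views agree to about 2 mm:
- **Track:** origin about (501.6, 115, 64), yaw −5.2°. Mid-grasp is at (497.6, 115) with TCP z about 52.
- **Case:** centre (465, −211), yaw −9°. The bay is at about (425.5, −205).

Moving to above the stand.

```bash
python3 -m jog '[[1,0.36,0.86,0,0.085],[1,0.36,0.86,0,0.085],[1,0.36,0.86,0,0.085],[1,0.36,0.86,0,0.085],[1,0.36,0.86,0,0.085]]' 15
python3 -m jog '[[1,0.36,0.86,0,0.085],[1,0.36,0.86,0,0.085],[1,0.36,0.86,0,0.085],[1,0.36,0.86,0,0],[1,0.36,0.86,0,0]]'
python3 -m jog '[[1,0.36,0.86,0,0],[1,0.36,0.86,0,0],[1,0.36,0.86,0,0],[1,0.36,0.86,0,0],[1,0.36,0.86,0,0]]'
python3 -m jog '[[1,0.36,0.86,0,0],[1,0.36,0.86,0,0],[1,0.36,0.86,-0.3,0],[1,0.36,0.86,-0.3,0],[1,0.36,0.86,-0.3,0]]'
python3 -m jog '[[1,0.36,0.86,-0.3,0],[1,0.36,0.86,-0.3,0],[1,0.36,0.86,-0.3,0],[1,0.36,0.86,-0.3,0],[1,0.3,0.86,-0.3,0]]'
```

```text
t: 0.6
tool_pos: [283.8, -396.8, 238.3]
ee_rot: [-90.0, 0.0, -27.9]
wrist_force: [0.7, -0.2, 0.8]
width: 0.999
t: 1.1
tool_pos: [337.7, -267.9, 238.4]
ee_rot: [-90.0, 0.0, -5.3]
wrist_force: [0.7, -0.1, 0.2]
width: 1.004
t: 1.6
tool_pos: [391.7, -138.9, 238.5]
ee_rot: [-90.0, 0.0, -5.3]
wrist_force: [0.2, -0.3, -0.2]
width: 0.999
t: 2.1
tool_pos: [445.8, -9.9, 211.2]
ee_rot: [-90.0, 0.0, -5.3]
wrist_force: [-0.3, -0.8, -0.7]
width: 1.0
t: 2.6
tool_pos: [498.0, 119.0, 166.0]
ee_rot: [-90.0, 0.0, -5.3]
wrist_force: [0.6, -0.3, -0.3]
width: 0.997
```

```bash
python3 -m jog '[[1,0,-0.13,-0.7,0],[1,0,0,-0.7,0],[1,0,0,-0.7,0],[1,0,0,-0.6,0],[1,0,0,-0.4,0]]'
python3 -m jog '[[1,0,0,-0.3,0],[1,0,0,-0.2,0],[1,0,0,-0.2,0],[1,0,0,0,0],[1,0,0,0,0]]'
python3 - <<'E'
from h import *
d=grab('scene','s1.png');cv2.imwrite('pics/s1z.png',cv2.resize(d['img'][60:230,140:320],None,fx=3.4,fy=3.4,interpolation=cv2.INTER_CUBIC))
d=grab('top','t1.png');cv2.imwrite('pics/t1z.png',cv2.resize(d['img'][180:330,150:330],None,fx=3.5,fy=3.5,interpolation=cv2.INTER_CUBIC))
E
```

```text
t: 3.1
tool_pos: [496.8, 114.0, 72.0]
ee_rot: [-90.0, 0.1, -5.3]
wrist_force: [-0.4, -0.2, 0.8]
width: 1.004
t: 3.6
tool_pos: [498.1, 113.9, 53.1]
ee_rot: [-90.0, -0.0, -5.3]
wrist_force: [0.4, -0.3, 0.3]
width: 1.003
```

View pics/s1z.png

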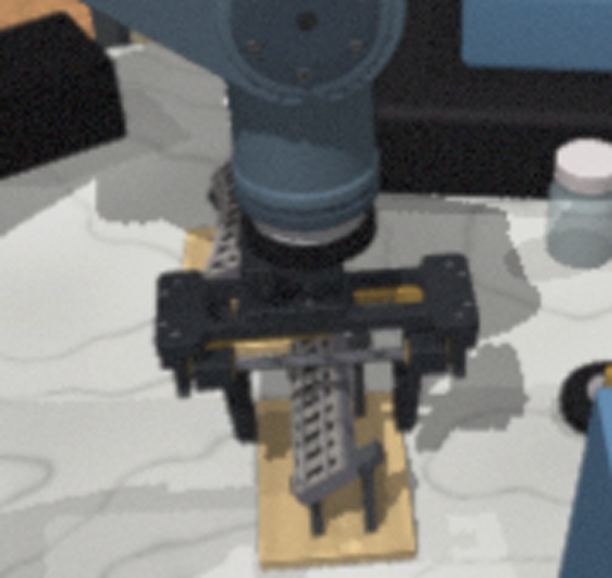

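View pics/t1z.png

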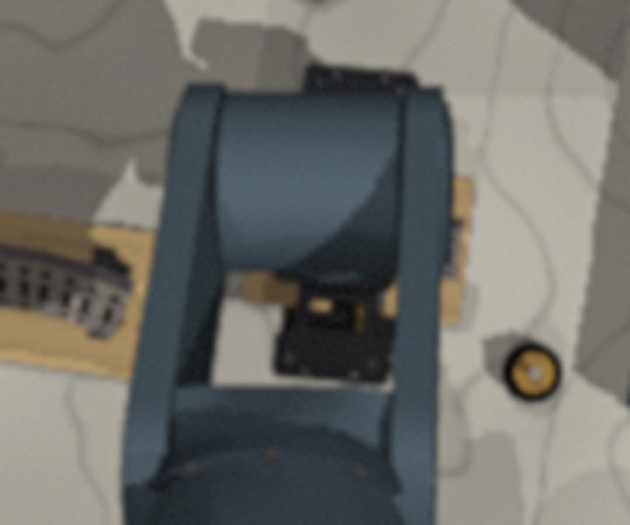

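The fingers straddle the track (scene crop: fingers at (240,405) and (407,390), track between them). Closing gently.

```bash
python3 -m jog '[[0.6,0,0,0,0],[0.55,0,0,0,0],[0.5,0,0,0,0],[0.47,0,0,0,0],[0.4,0,0,0,0]]' 15
python3 -m jog '[[0.4,0,0,0,0],[0.4,0,0,0,0],[0.3,0,0,0,0],[0.3,0,0,0,0],[0.3,0,0,0,0]]'
python3 - <<'E'
from h import *
d=grab('scene','s2.png');cv2.imwrite('pics/s2z.png',cv2.resize(d['img'][110:230,170:300],None,fx=4.6,fy=4.6,interpolation=cv2.INTER_CUBIC))
E
```

```text
t: 4.2
tool_pos: [497.8, 113.9, 52.8]
ee_rot: [-90.0, -0.0, -5.3]
wrist_force: [-0.1, 0.4, -1.5]
width: 0.57
t: 4.7
tool_pos: [495.8, 114.1, 52.5]
ee_rot: [-90.0, 0.3, -5.2]
wrist_force: [-6.8, 0.4, 6.0]
width: 0.419
```

View pics/s2z.png

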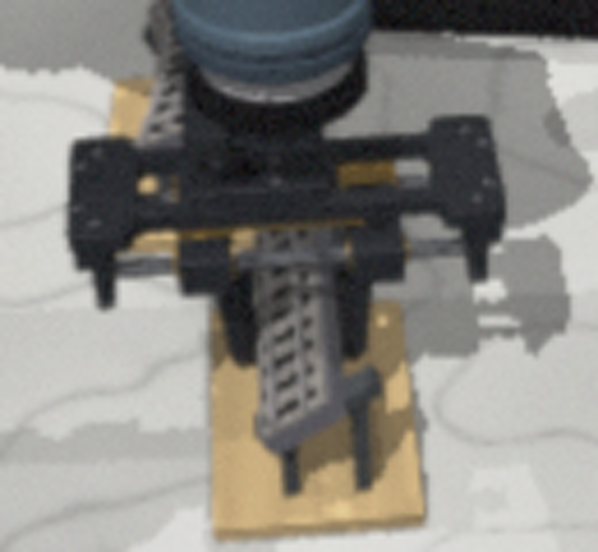

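Run:
```python
from h import *
a=load('s1')['img'][165:225,210:270];b=load('s2')['img'][165:225,210:270]
f=lambda x:cv2.resize(x,None,fx=6.6,fy=6.6,interpolation=cv2.INTER_CUBIC)
cv2.imwrite('pics/cmp.png',np.hstack([f(a),f(b)]));print(manip.sense()['width'],manip.sense()['wrist_force'],manip.sense()['torque'])
```

```text
0.4141958918374765 [-7.33399376  0.2251481   8.36141888] [0.01659272 1.1959162  0.02071298]
```

View pics/cmp.png

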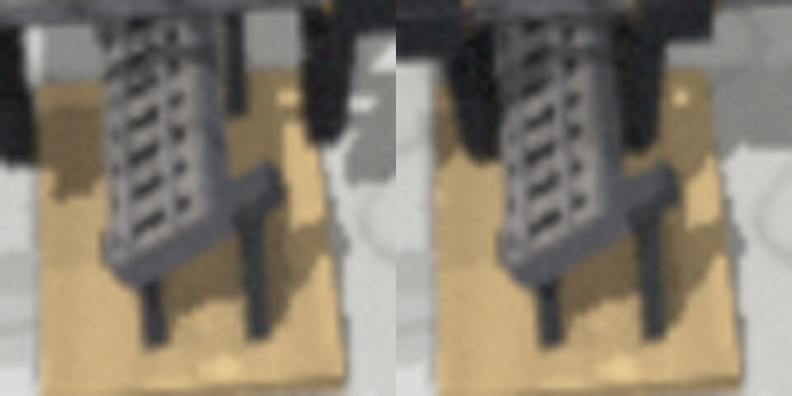

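The near end has not visibly rotated and the grip is on both sides, with a small side load. I'll relax that by shifting −2 mm in x and lifting slowly.

```bash
python3 -m jog '[[0.3,-0.07,0,0.05,0],[0.3,0,0,0.05,0],[0.3,0,0,0.1,0],[0.3,0,0,0.1,0],[0.3,0,0,0.1,0]]'
python3 - <<'E'
from h import *
print(manip.sense()['torque'])
d=grab('scene','s3.png');cv2.imwrite('pics/s3z.png',cv2.resize(d['img'][110:230,170:300],None,fx=4.6,fy=4.6,interpolation=cv2.INTER_CUBIC))
E
```

```text
t: 5.25
tool_pos: [496.0, 113.9, 65.1]
ee_rot: [-90.0, -0.0, -5.3]
wrist_force: [-0.2, 0.5, -0.7]
width: 0.414
[-0.05268583 -0.08191185  0.02806668]
```

View pics/s3z.png

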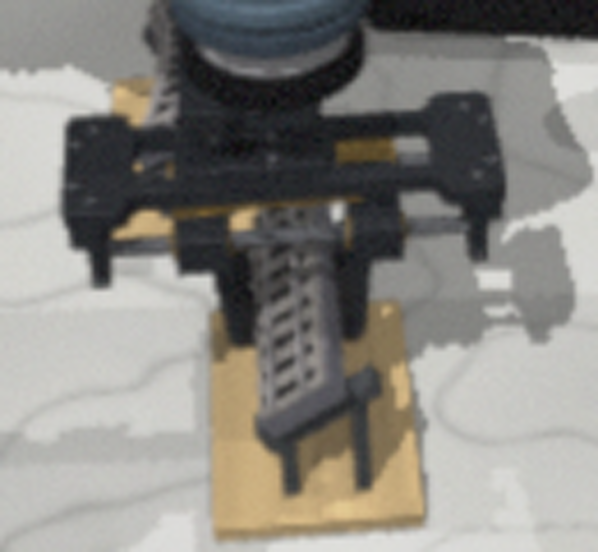

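The track rises with the gripper (its near corner is up from about 447 to 437). Lifting further.

```bash
python3 -m jog '[[0.3,0,0,0.3,0],[0.3,0,0,0.4,0],[0.3,0,0,0.5,0],[0.3,0,0,0.5,0],[0.3,0,0,0.4,0]]'
python3 - <<'E'
from h import *
print(manip.sense()['torque'])
d=grab('scene','s4.png');cv2.imwrite('pics/s4z.png',cv2.resize(d['img'][80:220,170:310],None,fx=4.2,fy=4.2,interpolation=cv2.INTER_CUBIC))
E
```

```text
t: 5.8
tool_pos: [496.3, 114.0, 129.6]
ee_rot: [-90.0, -0.1, -5.3]
wrist_force: [0.6, -0.5, -0.6]
width: 0.418
[-3.23440852e-02 -9.91694040e-02 -3.63345828e-05]
```

View pics/s4z.png

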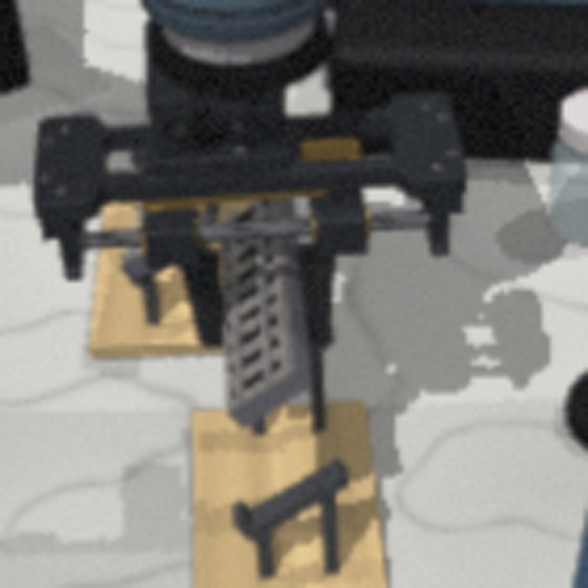

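The track is held clear of the stand, still tilted about 35° (crop: low corner (237,422), high corner (310,385)). The tool can only yaw, so releasing it like this on the case floor would let it flop. I plan to press its low edge on the stand's bar ends to level it between the pads. Then I'd rest it on those ends and slide the fingers up for a low grip. First I'll locate the bar ends.

Run:
```python
from h import *
np.set_printoptions(precision=1,suppress=True)
T=load('top0');S=load('s4')
def c(p,s,o): return ((p[0]+.5)/s-.5+o[0],(p[1]+.5)/s-.5+o[1])
y=np.radians(-5.2);ex=np.array([np.cos(y),np.sin(y)]);ey=np.array([-np.sin(y),np.cos(y)])
O=np.array([499.5,114.8])
def f(P): d=P[:2]-O; return np.array([d@ex,d@ey,P[2]])
for n,p in [('near bar end mid',(430,161)),('far bar end mid',(118,126)),('near bar under piece',(430,208)),]:
    for z in (85,78): print(n,z,f(onz(T,c(p,6.5,(210,210)),z)),onz(T,c(p,6.5,(210,210)),z))
for n,p in [('near bar end S',(340,464)),('lip S',(240,510)),('lipfoot',(247,525))]:
    for z in (85,50):print(n,z,f(onz(S,c(p,4.2,(170,80)),z)))
im=S['img'];cv2.imwrite('pics/s4zz.png',cv2.resize(im[160:225,205:275],None,fx=8.5,fy=8.5,interpolation=cv2.INTER_CUBIC))
```

```text
near bar end mid 85 [ 28.5 -53.7  85. ] [523.   58.8  85. ]
near bar end mid 78 [ 29.2 -53.5  78. ] [523.7  58.9  78. ]
far bar end mid 85 [30.3 54.5 85. ] [534.6 166.3  85. ]
far bar end mid 78 [31.1 55.3 78. ] [535.5 167.1  78. ]
near bar under piece 85 [ 12.4 -55.2  85. ] [506.8  58.7  85. ]
near bar under piece 78 [ 13.  -55.1  78. ] [507.5  58.8  78. ]
near bar end S 85 [ 28.4 -51.9  85. ]
near bar end S 50 [ 30.4 -16.4  50. ]
lip S 85 [-21.6 -77.8  85. ]
lip S 50 [-22.7 -44.   50. ]
lipfoot 85 [-18.7 -88.   85. ]
lipfoot 50 [-19.7 -54.8  50. ]
```

View pics/s4zz.png

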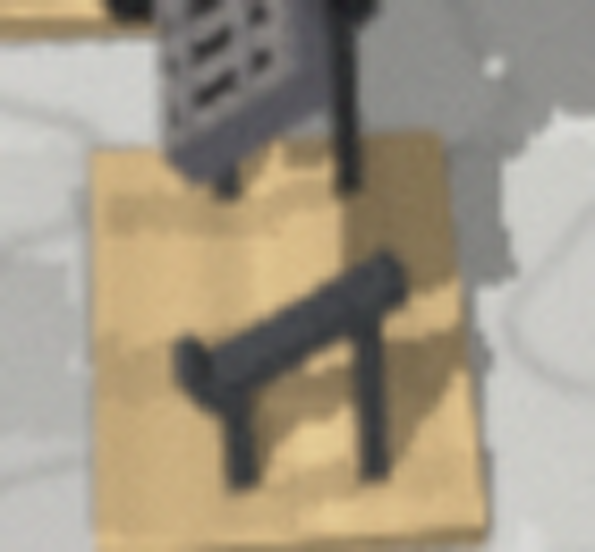

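The bar tops end at stand-frame x ≈ +28 mm, z ≈ 84, at y ≈ ±54. I'll move the low edge over those ends.

```bash
python3 -m jog '[[0.3,0.3,-0.03,0,0],[0.3,0.4,-0.04,-0.2,0],[0.3,0.4,-0.04,-0.4,0],[0.3,0.2,-0.02,-0.4,0],[0.3,0,0,-0.3,0]]' 8
python3 -m jog '[[0.3,0,0,-0.1,0],[0.3,0,0,-0.1,0],[0.3,0,0,-0.1,0],[0.3,0,0,0,0],[0.3,0,0,0,0]]'
python3 - <<'E'
from h import *
d=grab('scene','s5.png');cv2.imwrite('pics/s5z.png',cv2.resize(d['img'][100:230,190:310],None,fx=4.6,fy=4.6,interpolation=cv2.INTER_CUBIC))
E
```

```text
t: 6.35
tool_pos: [534.8, 109.8, 87.0]
ee_rot: [-90.0, 0.1, -5.3]
wrist_force: [-0.1, 0.6, -1.4]
width: 0.421
t: 6.85
tool_pos: [534.4, 110.2, 80.0]
ee_rot: [-90.0, 0.0, -5.3]
wrist_force: [-2.6, -0.1, -0.1]
width: 0.42
```

View pics/s5z.png

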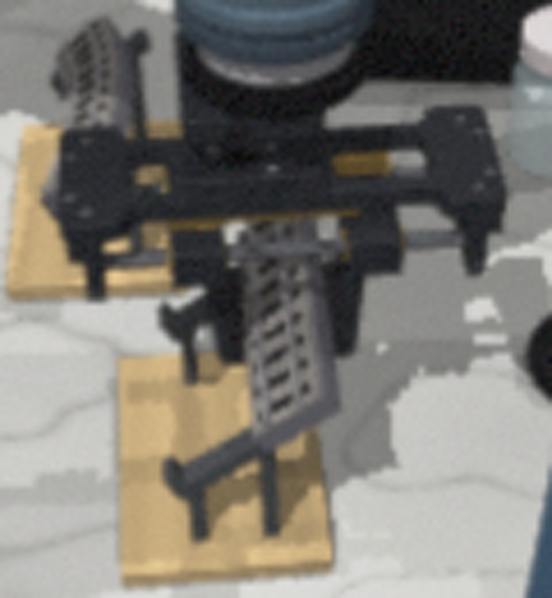

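The low edge sits on the bar ends (crop around (260,450)). Pressing down slowly while watching the forces.

```bash
python3 -m jog '[[0.3,0,0,-0.07,0],[0.3,0,0,-0.07,0],[0.3,0,0,-0.07,0],[0.3,0,0,0,0],[0.3,0,0,0,0]]'
python3 - <<'E'
from h import *
print(manip.sense()['torque'])
d=grab('scene','s6.png');cv2.imwrite('pics/s6z.png',cv2.resize(d['img'][100:230,190:310],None,fx=4.6,fy=4.6,interpolation=cv2.INTER_CUBIC))
E
```

```text
t: 7.4
tool_pos: [535.8, 110.1, 74.9]
ee_rot: [-90.0, -0.1, -5.3]
wrist_force: [-2.9, 0.1, 8.0]
width: 0.429
[-0.03524964  0.47791925  0.05822578]
```

View pics/s6z.png

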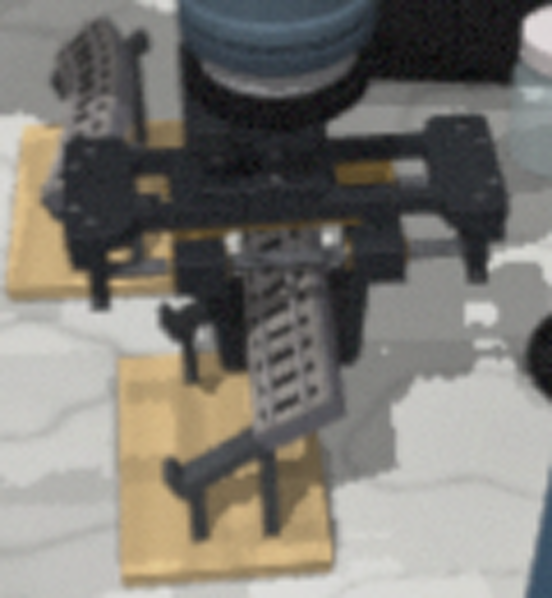

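It is levelling, with the width growing and 8 N on the tool. Continuing.

```bash
python3 -m jog '[[0.3,0,0,-0.07,0],[0.3,0,0,-0.07,0],[0.3,0,0,-0.07,0],[0.3,0,0,0,0],[0.3,0,0,0,0]]'
python3 -m jog '[[0.3,0,0,-0.07,0],[0.3,0,0,-0.07,0],[0.3,0,0,-0.05,0],[0.3,0,0,0,0],[0.3,0,0,0,0]]'
python3 - <<'E'
from h import *
print(manip.sense()['torque'])
d=grab('scene','s7.png');cv2.imwrite('pics/s7z.png',cv2.resize(d['img'][100:230,190:310],None,fx=4.6,fy=4.6,interpolation=cv2.INTER_CUBIC))
E
```

```text
t: 7.95
tool_pos: [536.6, 110.0, 68.5]
ee_rot: [-90.0, -0.2, -5.3]
wrist_force: [0.1, 0.7, 4.9]
width: 0.434
t: 8.45
tool_pos: [536.7, 109.9, 62.7]
ee_rot: [-90.0, -0.2, -5.3]
wrist_force: [3.2, -0.3, 5.2]
width: 0.43
[-0.01522151 -0.32271828  0.02626256]
```

View pics/s7z.png

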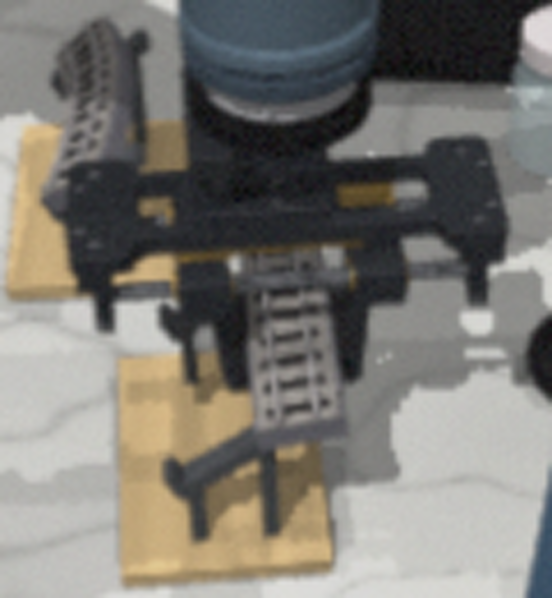

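Nearly flat now. A little more press and a firmer grip should seat the sides on the pads.

```bash
python3 -m jog '[[0.3,0,0,-0.05,0],[0.3,0,0,-0.05,0],[0.3,0,0,0,0],[0.3,0,0,0,0],[0.3,0,0,0,0]]' 15
python3 -m jog '[[0.3,0,0,0.1,0],[0.3,0,0,0.2,0],[0.3,0,0,0.2,0],[0.3,0,0,0,0],[0.3,0,0,0,0]]'
python3 - <<'E'
from h import *
print(manip.sense()['torque'])
d=grab('scene','s8.png');cv2.imwrite('pics/s8z.png',cv2.resize(d['img'][130:230,210:310],None,fx=5.8,fy=5.8,interpolation=cv2.INTER_CUBIC))
E
```

```text
t: 9.0
tool_pos: [537.1, 109.9, 60.7]
ee_rot: [-90.0, -0.3, -5.3]
wrist_force: [-0.3, -0.8, 12.6]
width: 0.422
t: 9.5
tool_pos: [534.6, 110.1, 73.4]
ee_rot: [-90.0, 0.0, -5.3]
wrist_force: [-0.3, 0.6, -1.3]
width: 0.423
[-0.07592626 -0.08359437  0.00787326]
```

View pics/s8z.png

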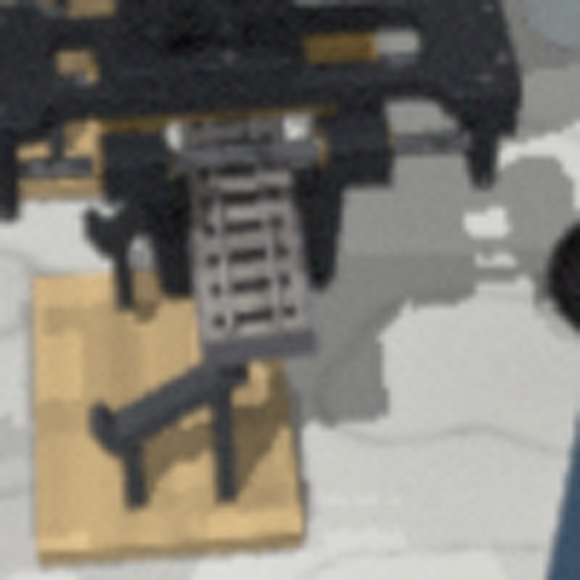

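The track is level between the pads. Next I shift −7 mm in x so its centre is over the bar ends, and lower it onto them.

```bash
python3 -m jog '[[0.3,-0.12,0.01,0,0],[0.3,-0.12,0.01,-0.1,0],[0.3,0,0,-0.1,0],[0.3,0,0,-0.1,0],[0.3,0,0,0,0]]'
python3 -m jog '[[0.3,0,0,-0.05,0],[0.3,0,0,-0.04,0],[0.3,0,0,0,0],[0.3,0,0,0,0],[0.3,0,0,0,0]]'
python3 - <<'E'
from h import *
print(manip.sense()['torque'])
d=grab('scene','s9.png');cv2.imwrite('pics/s9z.png',cv2.resize(d['img'][130:230,210:310],None,fx=5.8,fy=5.8,interpolation=cv2.INTER_CUBIC))
E
```

```text
t: 10.05
tool_pos: [527.1, 110.6, 63.8]
ee_rot: [-90.0, 0.1, -5.3]
wrist_force: [-0.6, 0.5, -1.2]
width: 0.419
t: 10.55
tool_pos: [527.6, 110.6, 61.8]
ee_rot: [-90.0, -0.0, -5.3]
wrist_force: [0.4, 0.0, -1.2]
width: 0.419
[-0.01513962 -0.08758144 -0.00488537]
```

View pics/s9z.png

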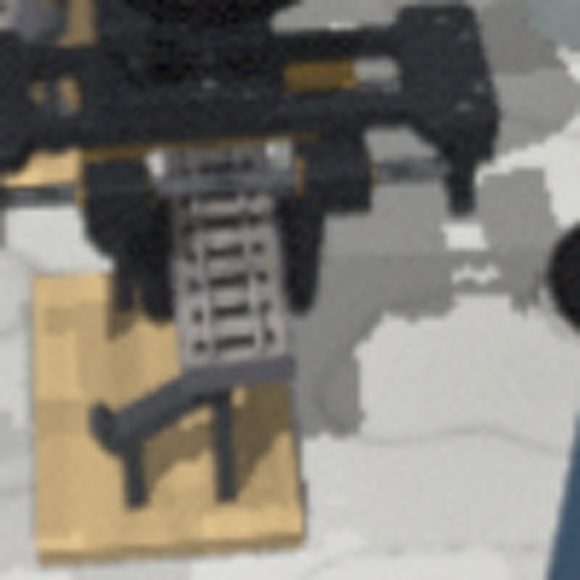

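```bash
python3 -m jog '[[0.3,0,0,-0.04,0],[0.3,0,0,-0.03,0],[0.3,0,0,0,0],[0.3,0,0,0,0],[0.3,0,0,0,0]]'
python3 -c "
from h import *
print(manip.sense()['torque'],manip.sense()['wrist_force'])"
```

```text
t: 11.1
tool_pos: [527.8, 110.6, 60.0]
ee_rot: [-90.0, -0.0, -5.3]
wrist_force: [-1.6, 0.3, 5.5]
width: 0.422
[-0.05464716  0.19520975 -0.0293028 ] [-1.59175893  0.32255637  5.50682307]
```

In contact at 5.5 N. I'll open just past the track's width so the pads act as a guide slot, then look.

```bash
python3 -m jog '[[0.3,0,0,0.02,0],[0.44,0,0,0,0],[0.45,0,0,0,0],[0.46,0,0,0,0],[0.467,0,0,0,0]]'
python3 - <<'E'
from h import *
print(manip.sense()['torque'])
d=grab('scene','s10.png');cv2.imwrite('pics/s10z.png',cv2.resize(d['img'][130:230,210:310],None,fx=5.8,fy=5.8,interpolation=cv2.INTER_CUBIC))
E
```

```text
t: 11.6
tool_pos: [527.4, 110.6, 60.0]
ee_rot: [-90.0, 0.0, -5.3]
wrist_force: [0.2, 0.7, 0.6]
width: 0.462
[ 0.00624737  0.00723051 -0.01468883]
```

View pics/s10z.png

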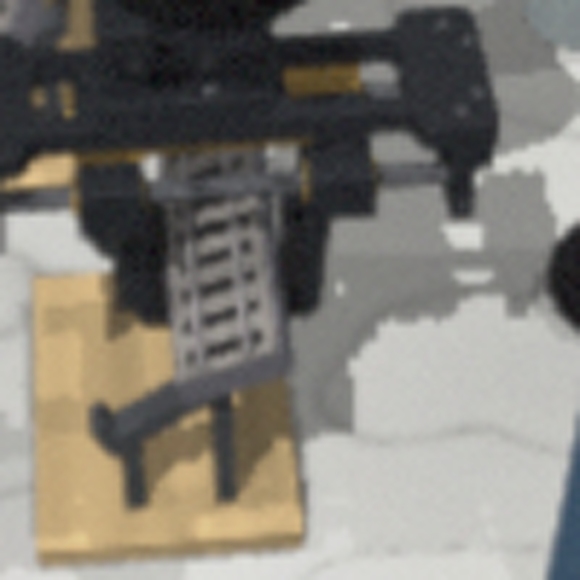

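The slot is too loose: the track has leaned about 12° towards its slope. I'll squeeze lightly to level it again.

```bash
python3 -m jog '[[0.44,0,0,0,0],[0.43,0,0,0,0],[0.41,0,0,0,0],[0.3,0,0,0,0],[0.3,0,0,0,0]]' 10
python3 - <<'E'
from h import *
print(manip.sense()['torque'])
d=grab('scene','s11.png');cv2.imwrite('pics/s11z.png',cv2.resize(d['img'][130:230,210:310],None,fx=5.8,fy=5.8,interpolation=cv2.INTER_CUBIC))
E
```

```text
t: 12.15
tool_pos: [527.4, 110.7, 60.2]
ee_rot: [-90.0, 0.0, -5.3]
wrist_force: [-1.3, -0.3, 0.5]
width: 0.432
[0.00952558 0.1327833  0.03844481]
```

View pics/s11z.png

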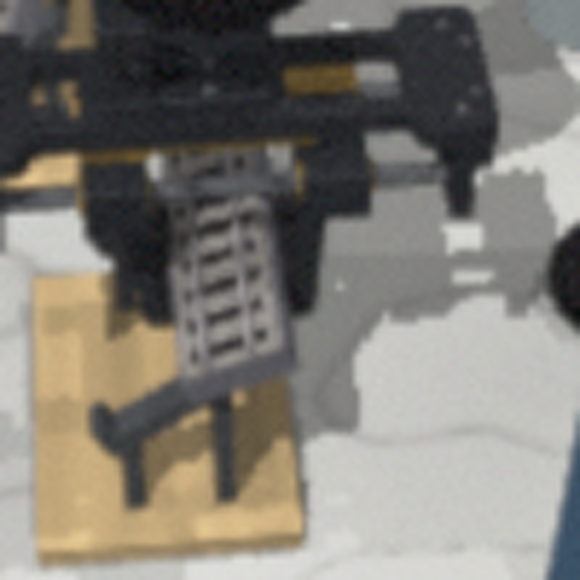

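It is still leaning about 10° on edge friction. I'll repeat the press with the bar under its low side, then rest it with the support nearer the centre of mass and a tighter slot.

```bash
python3 -m jog '[[0.3,0,0,0.15,0],[0.3,0.13,-0.01,0.05,0],[0.3,0.13,-0.01,0,0],[0.3,0,0,-0.05,0],[0.3,0,0,-0.05,0]]' 8
python3 -m jog '[[0.3,0,0,-0.05,0],[0.3,0,0,-0.05,0],[0.3,0,0,-0.04,0],[0.3,0,0,0,0],[0.3,0,0,0,0]]' 
python3 -c "
from h import *
print(manip.sense()['torque'],manip.sense()['wrist_force'])"
```

```text
t: 12.7
tool_pos: [535.6, 110.0, 63.1]
ee_rot: [-90.0, -0.0, -5.3]
wrist_force: [1.7, 0.1, 2.7]
width: 0.43
t: 13.2
tool_pos: [536.5, 109.9, 60.2]
ee_rot: [-90.0, -0.1, -5.3]
wrist_force: [-1.3, -0.3, 6.8]
width: 0.43
[-0.12858508  0.0710218  -0.03120931] [-1.31599992 -0.33402252  6.83062926]
```

```bash
python3 -m jog '[[0.3,0,0,-0.04,0],[0.3,0,0,-0.03,0],[0.3,0,0,0,0],[0.3,0,0,0,0],[0.3,0,0,0,0]]' 15
python3 - <<'E'
from h import *
print(manip.sense()['torque'])
d=grab('scene','s12.png');cv2.imwrite('pics/s12z.png',cv2.resize(d['img'][130:230,210:310],None,fx=5.8,fy=5.8,interpolation=cv2.INTER_CUBIC))
E
```

```text
t: 13.7
tool_pos: [536.9, 109.9, 59.3]
ee_rot: [-90.0, -0.2, -5.3]
wrist_force: [-5.1, -0.9, 16.6]
width: 0.427
[-0.11905741  0.69274223 -0.01620071]
```

View pics/s12z.png

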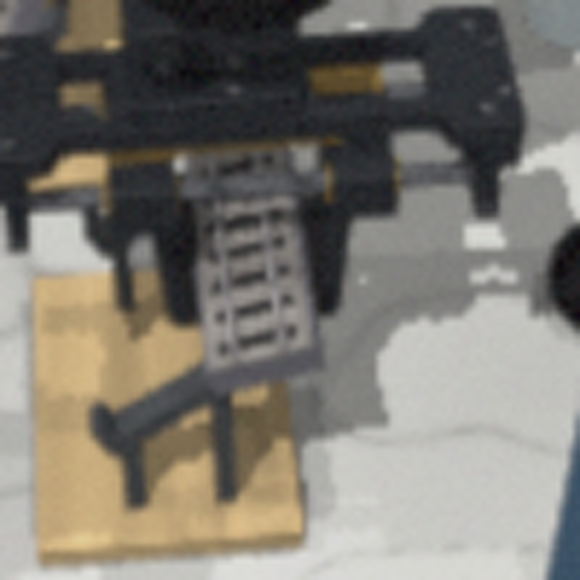

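```bash
python3 -m jog '[[0.3,0,0,0,0],[0.3,0,0,-0.03,0],[0.3,0,0,-0.03,0],[0.3,0,0,0,0],[0.3,0,0,0,0]]' 5
python3 - <<'E'
from h import *
print(manip.sense()['torque'])
d=grab('scene','s13.png');cv2.imwrite('pics/s13z.png',cv2.resize(d['img'][130:230,210:310],None,fx=5.8,fy=5.8,interpolation=cv2.INTER_CUBIC))
E
```

```text
t: 14.25
tool_pos: [537.2, 109.9, 56.5]
ee_rot: [-90.0, -0.2, -5.3]
wrist_force: [2.2, -0.5, 5.5]
width: 0.443
[-0.0850581  -0.2447544  -0.01511892]
```

View pics/s13z.png

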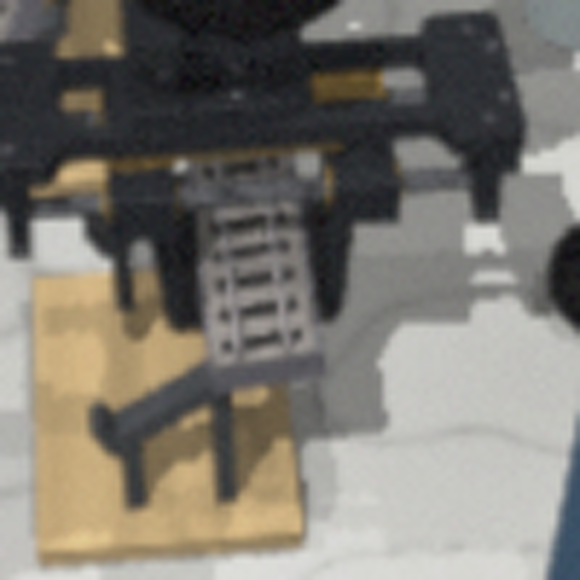

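Level again. The width reading depends on grip force, so the pads are springy and the true 40 mm reads about 0.455. I'll seat it with a firm grip, then re-centre with the support slightly on the low side of centre.

```bash
python3 -m jog '[[0.3,0,0,0,0],[0.3,0,0,0,0],[0.3,0,0,0.1,0],[0.3,0,0,0.15,0],[0.3,0,0,0,0]]' 20
python3 -m jog '[[0.3,-0.09,0.01,0,0],[0.3,-0.08,0.01,0,0],[0.3,0,0,-0.05,0],[0.3,0,0,-0.05,0],[0.3,0,0,0,0]]'
python3 - <<'E'
from h import *
print(manip.sense()['torque'])
d=grab('scene','s14.png');cv2.imwrite('pics/s14z.png',cv2.resize(d['img'][130:230,210:310],None,fx=5.8,fy=5.8,interpolation=cv2.INTER_CUBIC))
E
```

```text
t: 14.8
tool_pos: [535.3, 110.1, 62.9]
ee_rot: [-90.0, -0.0, -5.3]
wrist_force: [-0.5, -0.3, -1.2]
width: 0.437
t: 15.3
tool_pos: [530.0, 110.6, 59.2]
ee_rot: [-90.0, 0.0, -5.3]
wrist_force: [0.0, 0.3, -0.9]
width: 0.434
[-0.0079647  -0.07460658 -0.00739984]
```

View pics/s14z.png

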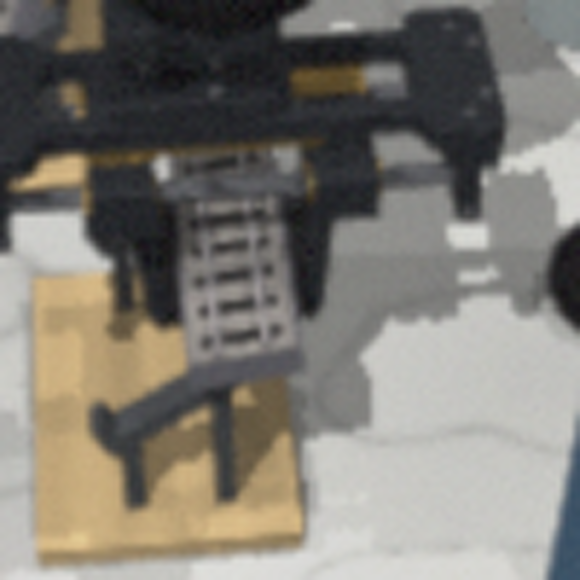

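```bash
python3 -m jog '[[0.3,0,0,-0.05,0],[0.3,0,0,-0.05,0],[0.3,0,0,0,0],[0.3,0,0,0,0],[0.3,0,0,0,0]]' 
python3 -c "
from h import *
print(manip.sense()['torque'],manip.sense()['wrist_force'])"
```

```text
t: 15.85
tool_pos: [530.3, 110.6, 56.6]
ee_rot: [-90.0, -0.0, -5.3]
wrist_force: [-0.9, -0.3, -1.2]
width: 0.434
[-0.0075942  -0.05017194 -0.08086796] [-0.852753   -0.28829815 -1.17578393]
```

```bash
python3 -m jog '[[0.3,0,0,-0.04,0],[0.3,0,0,-0.04,0],[0.3,0,0,0,0],[0.3,0,0,0,0],[0.3,0,0,0,0]]' 
python3 -c "
from h import *
print(manip.sense()['torque'],manip.sense()['wrist_force'])"
```

```text
t: 16.35
tool_pos: [530.7, 110.6, 55.5]
ee_rot: [-90.0, -0.0, -5.3]
wrist_force: [-4.5, -0.5, 10.2]
width: 0.434
[-0.11162291  0.53507051 -0.02347438] [-4.49239615 -0.5112733  10.22080689]
```

Contact at TCP z about 56. I'll open to just 40.3 mm, raise the fingers a little and look.

```bash
python3 -m jog '[[0.3,0,0,0.04,0],[0.45,0,0,0,0],[0.456,0,0,0,0],[0.458,0,0,0,0],[0.458,0,0,0.1,0]]' 
python3 -m jog '[[0.458,0,0,0.1,0],[0.458,0,0,0.1,0],[0.458,0,0,0,0],[0.458,0,0,0,0],[0.458,0,0,0,0]]'
python3 - <<'E'
from h import *
print(manip.sense()['torque'])
d=grab('scene','s15.png');cv2.imwrite('pics/s15z.png',cv2.resize(d['img'][130:230,210:310],None,fx=5.8,fy=5.8,interpolation=cv2.INTER_CUBIC))
E
```

```text
t: 16.85
tool_pos: [529.9, 110.6, 58.0]
ee_rot: [-90.0, 0.1, -5.3]
wrist_force: [0.0, -0.4, 0.3]
width: 0.459
t: 17.35
tool_pos: [530.3, 110.6, 64.4]
ee_rot: [-90.0, -0.0, -5.3]
wrist_force: [0.7, 0.1, -0.8]
width: 0.456
[-0.00870712 -0.17332469 -0.00186345]
```

View pics/s15z.png

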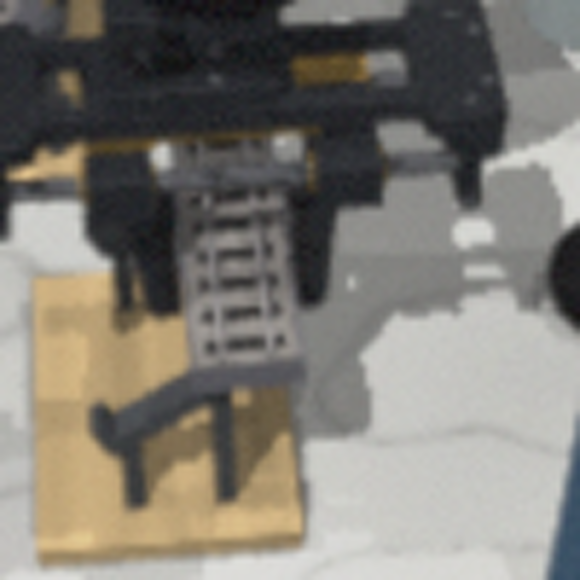

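The track stayed on the bars while the fingers rose 8 mm. Continuing.

```bash
python3 -m jog '[[0.458,0,0,0.1,0],[0.458,0,0,0.1,0],[0.458,0,0,0.1,0],[0.458,0,0,0,0],[0.458,0,0,0,0]]'
python3 - <<'E'
from h import *
print(manip.sense()['torque'])
d=grab('scene','s16.png');cv2.imwrite('pics/s16z.png',cv2.resize(d['img'][130:230,210:310],None,fx=5.8,fy=5.8,interpolation=cv2.INTER_CUBIC))
E
```

```text
t: 17.9
tool_pos: [530.2, 110.6, 73.5]
ee_rot: [-90.0, -0.0, -5.3]
wrist_force: [0.4, -0.3, -0.7]
width: 0.46
[-0.06155708 -0.01720667  0.034034  ]
```

View pics/s16z.png

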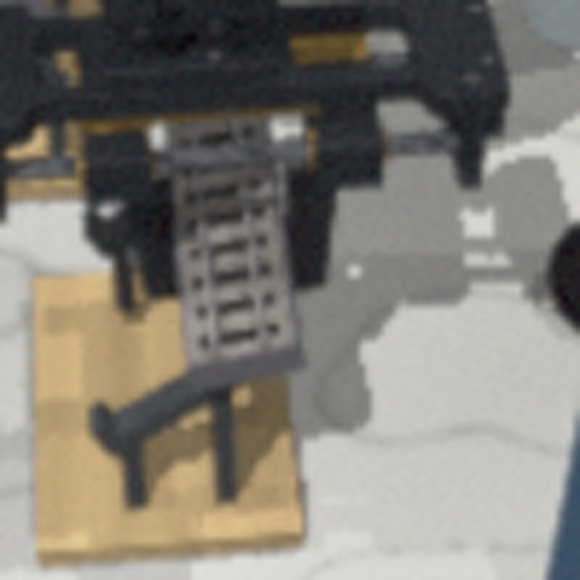

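```bash
python3 -m jog '[[0.458,0,0,0.12,0],[0.458,0,0,0.12,0],[0.458,0,0,0.1,0],[0.458,0,0,0,0],[0.455,0,0,0,0]]'
python3 - <<'E'
from h import *
print(manip.sense()['torque'])
d=grab('scene','s17.png');cv2.imwrite('pics/s17z.png',cv2.resize(d['img'][130:230,210:310],None,fx=5.8,fy=5.8,interpolation=cv2.INTER_CUBIC))
E
```

```text
t: 18.45
tool_pos: [530.3, 110.6, 83.8]
ee_rot: [-90.0, -0.0, -5.3]
wrist_force: [0.0, 0.2, -1.6]
width: 0.457
[-0.0494963  -0.05054536  0.01469031]
```

View pics/s17z.png

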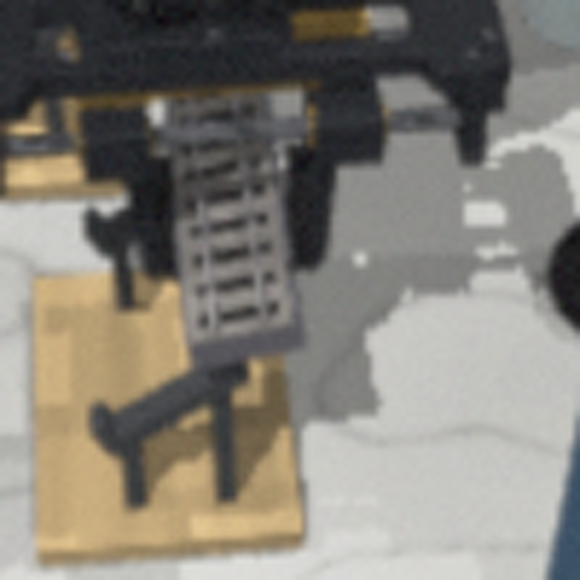

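The last raise dragged the track up with it (gap under it at crop (235,360)). I'll set it back down, loosen slightly, and raise again.

```bash
python3 -m jog '[[0.455,0,0,-0.1,0],[0.455,0,0,-0.1,0],[0.458,0,0,-0.08,0],[0.46,0,0,0,0],[0.463,0,0,0,0]]' 
python3 -m jog '[[0.463,0,0,0.08,0],[0.463,0,0,0.08,0],[0.463,0,0,0.08,0],[0.463,0,0,0,0],[0.463,0,0,0,0]]'
python3 - <<'E'
from h import *
print(manip.sense()['torque'])
d=grab('scene','s18.png');cv2.imwrite('pics/s18z.png',cv2.resize(d['img'][130:230,210:310],None,fx=5.8,fy=5.8,interpolation=cv2.INTER_CUBIC))
E
```

```text
t: 19.0
tool_pos: [530.3, 110.6, 75.2]
ee_rot: [-90.0, 0.0, -5.3]
wrist_force: [0.4, 0.2, -0.8]
width: 0.464
t: 19.5
tool_pos: [530.6, 110.6, 82.8]
ee_rot: [-90.0, -0.1, -5.3]
wrist_force: [0.7, -0.7, 1.5]
width: 0.463
[-0.01556376 -0.13198734  0.01226163]
```

View pics/s18z.png

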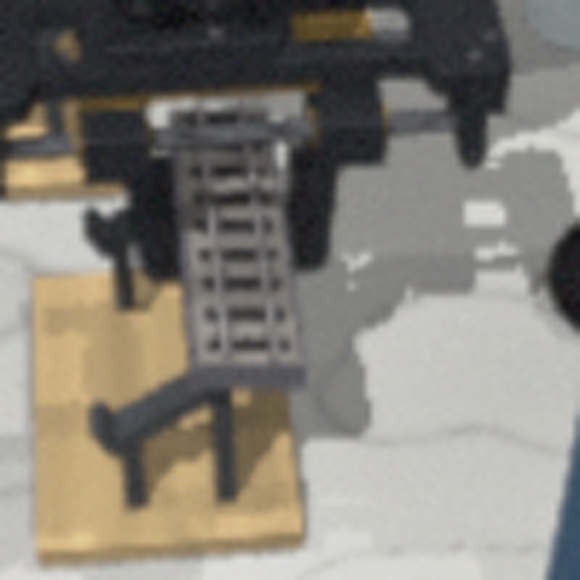

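The track rests flat on the bars and the tips are near its underside. Up 2 mm more, then grip firmly and lift.

```bash
python3 -m jog '[[0.463,0,0,0.08,0],[0.45,0,0,0,0],[0.4,0,0,0,0],[0.3,0,0,0,0],[0.3,0,0,0,0]]' 15
python3 -m jog '[[0.3,0,0,0.1,0],[0.3,0,0,0.2,0],[0.3,0,0,0.3,0],[0.3,0,0,0.3,0],[0.3,0,0,0.2,0]]'
python3 - <<'E'
from h import *
print(manip.sense()['torque'])
d=grab('scene','s19.png');cv2.imwrite('pics/s19z.png',cv2.resize(d['img'][100:220,200:320],None,fx=4.9,fy=4.9,interpolation=cv2.INTER_CUBIC))
E
```

```text
t: 20.05
tool_pos: [530.1, 110.6, 84.6]
ee_rot: [-90.0, 0.0, -5.3]
wrist_force: [-0.8, 0.7, -1.3]
width: 0.458
t: 20.55
tool_pos: [530.9, 110.7, 119.3]
ee_rot: [-90.0, -0.1, -5.3]
wrist_force: [-0.0, 0.3, -0.2]
width: 0.458
[-0.10692132 -0.0547998   0.06729462]
```

View pics/s19z.png

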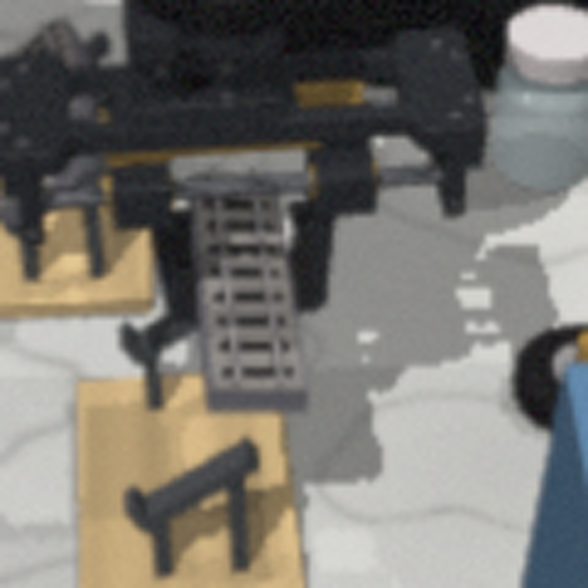

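The track is now held flat with the fingertips level with its underside (crop: near end (210,405)–(303,400)). Carrying it over the bay.

```bash
python3 -m jog '[[0.3,-0.12,-0.3,0.2,0],[0.3,-0.2,-0.6,0.2,0],[0.3,-0.27,-0.8,0,-0.01],[0.3,-0.27,-0.8,0,-0.01],[0.3,-0.27,-0.8,0,-0.01]]' 
python3 -m jog '[[0.3,-0.27,-0.8,0,-0.01],[0.3,-0.27,-0.8,0,0],[0.3,-0.27,-0.8,0,0],[0.3,-0.27,-0.8,0,0],[0.3,-0.27,-0.8,0,0]]' 
python3 -m jog '[[0.3,-0.27,-0.8,0,0],[0.3,-0.27,-0.8,0,0],[0.3,-0.27,-0.8,0,0],[0.3,-0.2,-0.5,0,0],[0.3,-0.08,-0.3,0,0]]'
python3 - <<'E'
from h import *
d=grab('scene','s20.png');d=grab('top','t20.png')
E
```

```text
t: 21.1
tool_pos: [495.5, 10.4, 129.9]
ee_rot: [-90.0, 0.0, -8.0]
wrist_force: [-0.2, -0.1, -0.5]
width: 0.457
t: 21.6
tool_pos: [454.8, -109.6, 129.9]
ee_rot: [-90.0, 0.0, -8.9]
wrist_force: [0.3, 0.0, -1.9]
width: 0.457
t: 22.1
tool_pos: [422.1, -205.7, 129.9]
ee_rot: [-90.0, 0.0, -9.0]
wrist_force: [0.0, -0.9, -1.2]
width: 0.455
```

View pics/s20.png

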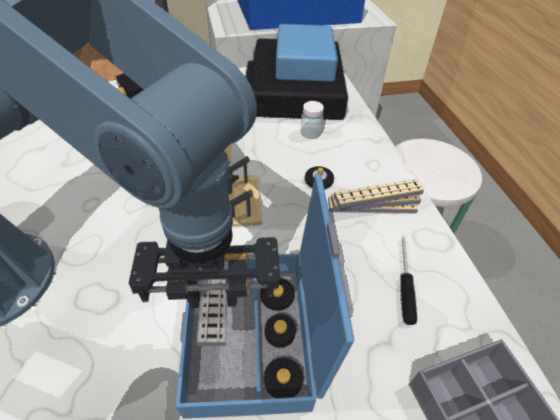

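View pics/t20.png

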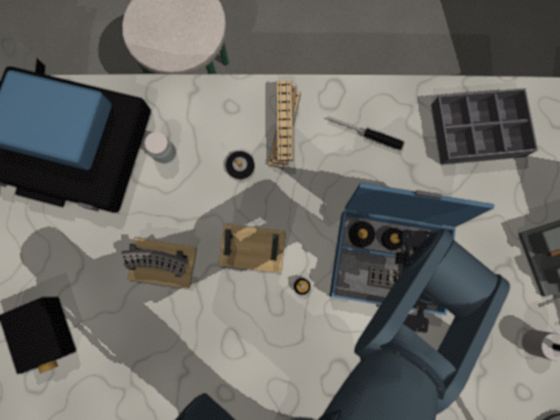

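Over the empty compartment, still flat and clear of lid and walls. Shifting +3 mm in x and lowering.

```bash
python3 -m jog '[[0.3,0.1,0,-0.5,0],[0.3,0,0,-0.8,0],[0.3,0,0,-0.8,0],[0.3,0,0,-0.6,0],[0.3,0,0,-0.5,0]]' 
python3 -m jog '[[0.3,0,0,-0.2,0],[0.3,0,0,-0.1,0],[0.3,0,0,-0.05,0],[0.3,0,0,0,0],[0.3,0,0,0,0]]'
python3 - <<'E'
from h import *
d=grab('scene','s21.png');cv2.imwrite('pics/s21z.png',cv2.resize(d['img'][220:410,130:330],None,fx=3,fy=3,interpolation=cv2.INTER_CUBIC))
E
```

```text
t: 22.7
tool_pos: [425.9, -203.1, 32.7]
ee_rot: [-89.9, 0.1, -8.8]
wrist_force: [-0.5, -0.9, -0.4]
width: 0.455
t: 23.2
tool_pos: [426.6, -204.7, 24.0]
ee_rot: [-90.0, -0.1, -8.9]
wrist_force: [0.3, -0.5, -1.4]
width: 0.456
```

View pics/s21z.png

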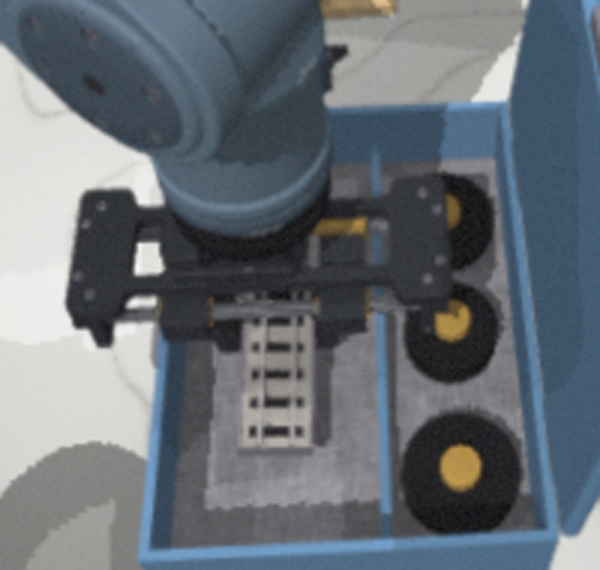

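```bash
python3 -m jog '[[0.3,0,0,-0.15,0],[0.3,0,0,-0.15,0],[0.3,0,0,-0.1,0],[0.3,0,0,0,0],[0.3,0,0,0,0]]' 
python3 -m jog '[[0.3,0,0,-0.05,0],[0.3,0,0,-0.05,0],[0.3,0,0,0,0],[0.3,0,0,0,0],[0.3,0,0,0,0]]' 
python3 -c "
from h import *
print(manip.sense()['torque'],manip.sense()['wrist_force'])"
```

```text
t: 23.75
tool_pos: [426.0, -204.3, 11.1]
ee_rot: [-90.0, 0.0, -8.9]
wrist_force: [0.1, 0.2, -0.3]
width: 0.456
t: 24.25
tool_pos: [426.2, -204.4, 8.4]
ee_rot: [-90.0, -0.0, -8.9]
wrist_force: [-0.9, 0.6, -0.6]
width: 0.458
[-0.0053642  -0.05156246  0.01565147] [-0.93918688  0.58366837 -0.59313942]
```

```bash
python3 -m jog '[[0.3,0,0,-0.03,0],[0.3,0,0,-0.03,0],[0.3,0,0,0,0],[0.3,0,0,0,0],[0.3,0,0,0,0]]' 
python3 -c "
from h import *
print(manip.sense()['torque'],manip.sense()['wrist_force'])
d=grab('scene','s22.png');cv2.imwrite('pics/s22z.png',cv2.resize(d['img'][260:390,170:290],None,fx=4.6,fy=4.6,interpolation=cv2.INTER_CUBIC))"
```

```text
t: 24.75
tool_pos: [426.1, -204.4, 6.5]
ee_rot: [-90.0, 0.0, -8.9]
wrist_force: [-0.5, 0.8, -1.8]
width: 0.456
[-0.02508274 -0.07224768 -0.00777063] [-0.48819251  0.76993023 -1.80644087]
```

View pics/s22z.png

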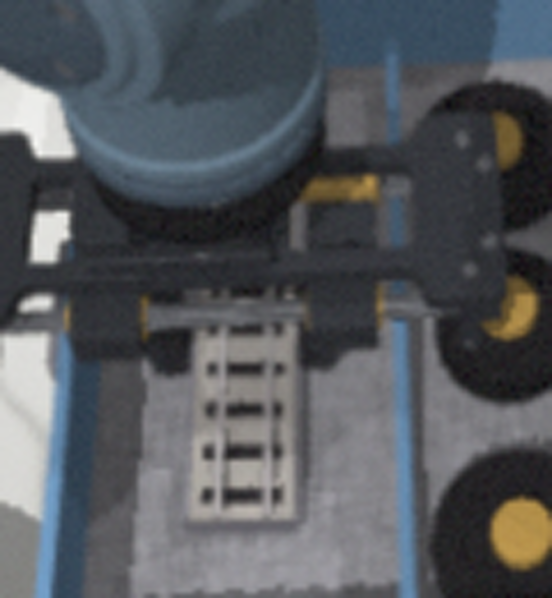

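```bash
python3 -m jog '[[0.3,0,0,-0.03,0],[0.3,0,0,-0.03,0],[0.3,0,0,0,0],[0.3,0,0,0,0],[0.3,0,0,0,0]]' 
python3 -c "
from h import *
print(manip.sense()['torque'],manip.sense()['wrist_force'])"
```

```text
t: 25.3
tool_pos: [426.3, -204.5, 5.4]
ee_rot: [-90.0, 0.0, -8.9]
wrist_force: [-3.5, 1.9, 9.4]
width: 0.456
[0.26203604 0.33813763 0.00663927] [-3.54575215  1.91939754  9.36020391]
```

Floor contact (9 N). Easing off and opening slowly.

```bash
python3 -m jog '[[0.44,0,0,0.01,0],[0.455,0,0,0,0],[0.458,0,0,0,0],[0.462,0,0,0,0],[0.47,0,0,0,0]]' 5
python3 -m jog '[[0.49,0,0,0,0],[0.52,0,0,0,0],[0.56,0,0,0,0],[0.6,0,0,0,0],[0.6,0,0,0,0]]'
python3 -c "
from h import *
d=grab('scene','s23.png');cv2.imwrite('pics/s23z.png',cv2.resize(d['img'][260:390,170:290],None,fx=4.6,fy=4.6,interpolation=cv2.INTER_CUBIC))"
```

```text
t: 25.8
tool_pos: [426.7, -204.6, 5.4]
ee_rot: [-90.0, -0.1, -8.9]
wrist_force: [0.2, 1.5, 5.2]
width: 0.471
t: 26.3
tool_pos: [426.8, -205.0, 5.4]
ee_rot: [-90.1, -0.1, -8.9]
wrist_force: [3.7, -1.1, 5.5]
width: 0.602
```

View pics/s23z.png

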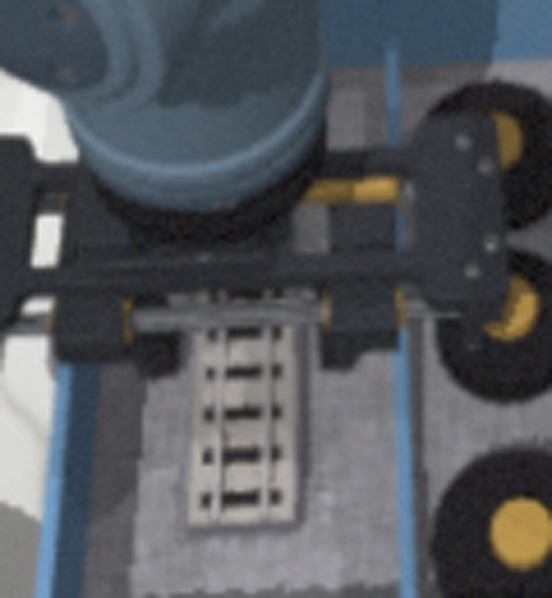

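The track lies flat with its rails up. Backing straight up, shutting the fingers, then going over and behind the lid.

```bash
python3 -m jog '[[0.6,0,0,0.1,0],[0.6,0,0,0.3,0],[0.6,0,0,0.6,0],[0.6,0,0,1,0],[0.6,0,0,1,0]]' 10
python3 -m jog '[[0.3,0,0,1,0],[0,0,0,1,0],[0,0,0,1,0],[0,0,0,1,0],[0,0,0,1,0]]'
python3 -m jog '[[0,0,0,1,0],[0,0,0,0.8,0],[0,0,0,0.5,0],[0,0.2,0,0,0],[0,0.4,-0.06,0,0]]'
python3 - <<'E'
from h import *
d=grab('scene','s24.png')
E
```

```text
t: 26.85
tool_pos: [424.8, -203.4, 95.4]
ee_rot: [-89.9, 0.2, -8.9]
wrist_force: [-0.0, -0.9, 0.5]
width: 0.598
t: 27.35
tool_pos: [425.1, -203.7, 246.1]
ee_rot: [-90.0, 0.1, -8.9]
wrist_force: [0.4, -0.4, 0.0]
width: 0.171
t: 27.85
tool_pos: [443.9, -205.8, 313.5]
ee_rot: [-90.0, 0.0, -8.9]
wrist_force: [0.2, 0.4, -0.2]
width: 0.007
```

View pics/s24.png

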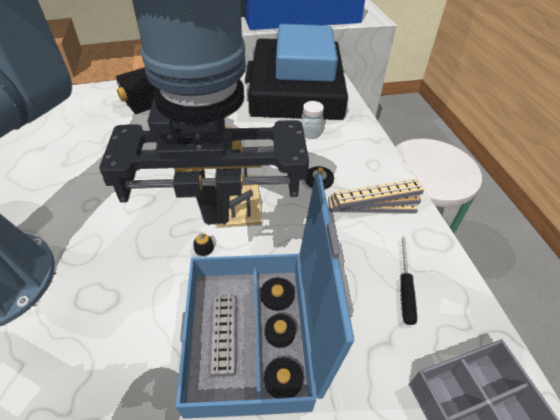

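The track sits flat in the bay (scene (223,335)). Now crossing over the lid and down behind it.

```bash
python3 -m jog '[[0,0.8,-0.13,0,0],[0,1,-0.16,0,0],[0,1,-0.16,0,0],[0,1,-0.16,0,0],[0,1,-0.16,0,0]]'
python3 -m jog '[[0,0.8,-0.13,0,0],[0,0.4,-0.07,0,0],[0,0,0,-0.5,0],[0,0,0,-0.9,0],[0,0,0,-0.7,0]]'
python3 -m jog '[[0,0,0,-0.5,0],[0,0,0,-0.2,0],[0,-0.05,0,-0.1,0],[0,0,0,0,0],[0,0,0,0,0]]'
python3 - <<'E'
from h import *
d=grab('scene','s25.png');
E
```

```text
t: 28.4
tool_pos: [589.1, -228.8, 311.4]
ee_rot: [-89.9, 0.2, -8.8]
wrist_force: [-0.7, -1.8, -0.0]
width: 0.005
t: 28.9
tool_pos: [622.7, -234.4, 246.9]
ee_rot: [-89.9, 0.2, -8.9]
wrist_force: [-0.4, 0.3, 0.7]
width: 0.007
t: 29.4
tool_pos: [623.1, -235.6, 228.3]
ee_rot: [-90.0, -0.1, -8.9]
wrist_force: [0.4, -0.2, 0.2]
width: 0.008
```

View pics/s25.png

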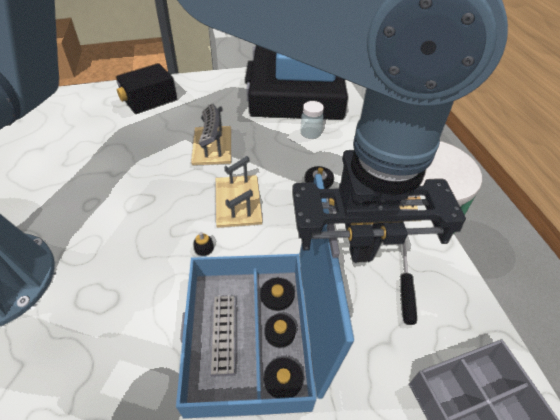

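Fingers are behind the lid and the body is above its edge. Pushing forward gently.

```bash
python3 -m jog '[[0,-0.3,0.047,0,0],[0,-0.3,0.047,0,0],[0,-0.3,0.047,0,0],[0,-0.3,0.047,0,0],[0,-0.3,0.047,0,0]]'
python3 -m jog '[[0,-0.25,0.04,0,0],[0,-0.25,0.04,0,0],[0,-0.25,0.04,-0.02,0],[0,-0.25,0.04,-0.02,0],[0,-0.25,0.04,-0.04,0]]'
python3 - <<'E'
from h import *
d=grab('scene','s26.png');
E
```

```text
t: 29.95
tool_pos: [577.0, -228.1, 227.5]
ee_rot: [-90.0, -0.1, -8.9]
wrist_force: [1.9, -0.4, 1.2]
width: 0.001
t: 30.45
tool_pos: [539.5, -222.1, 224.5]
ee_rot: [-90.0, 0.0, -8.9]
wrist_force: [1.9, 0.6, -1.8]
width: 0.01
```

View pics/s26.png

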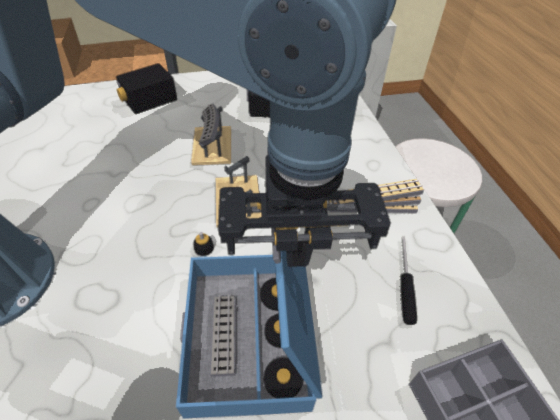

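The lid is coming over (force 2 N). Following the arc.

```bash
python3 -m jog '[[0,-0.205,0.032,-0.06,0],[0,-0.205,0.032,-0.08,0],[0,-0.205,0.032,-0.1,0],[0,-0.205,0.032,-0.12,0],[0,-0.205,0.032,-0.13,0]]'
python3 -m jog '[[0,-0.24,0.037,-0.14,0],[0,-0.24,0.037,-0.15,0],[0,-0.24,0.037,-0.16,0],[0,-0.24,0.037,-0.17,0],[0,-0.24,0.037,-0.18,0]]'
python3 -m jog '[[0,-0.19,0.029,-0.19,0],[0,-0.19,0.029,-0.2,0],[0,-0.19,0.029,-0.22,0],[0,-0.18,0.028,-0.23,0],[0,-0.17,0.026,-0.24,0]]'
python3 - <<'E'
from h import *
d=grab('scene','s27.png');
E
```

```text
t: 31.0
tool_pos: [508.8, -217.4, 209.6]
ee_rot: [-90.0, 0.0, -8.9]
wrist_force: [-0.1, 0.7, 0.8]
width: 0.005
t: 31.5
tool_pos: [472.8, -211.7, 185.4]
ee_rot: [-90.0, -0.0, -8.9]
wrist_force: [0.7, 0.3, 0.9]
width: 0.007
t: 32.0
tool_pos: [445.3, -207.6, 152.9]
ee_rot: [-90.0, 0.0, -8.9]
wrist_force: [-0.2, 0.2, 0.8]
width: 0.005
```

View pics/s27.png

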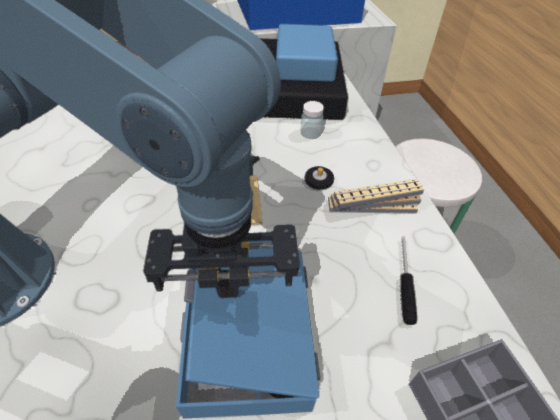

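The lid is at about 30°. Slower for the rest.

```bash
python3 -m jog '[[0,-0.07,0.011,-0.16,0],[0,-0.07,0.011,-0.16,0],[0,-0.07,0.011,-0.14,0],[0,-0.06,0.01,-0.13,0],[0,-0.06,0.01,-0.12,0]]'
python3 -m jog '[[0,-0.06,0.01,-0.11,0],[0,-0.06,0.01,-0.11,0],[0,-0.05,0.01,-0.11,0],[0,-0.05,0.01,-0.11,0],[0,-0.05,0.01,-0.11,0]]'
python3 -m jog '[[0,-0.03,0.005,-0.1,0],[0,-0.03,0.005,-0.1,0],[0,-0.03,0.005,-0.1,0],[0,-0.03,0.005,-0.1,0],[0,-0.03,0.005,-0.1,0]]'
python3 -m jog '[[0,0,0,-0.09,0],[0,0,0,-0.08,0],[0,0,0,-0.07,0],[0,0,0,-0.06,0],[0,0,0,-0.05,0]]'
python3 - <<'E'
from h import *
d=grab('scene','s28.png');
E
```

```text
t: 32.55
tool_pos: [435.8, -206.0, 131.9]
ee_rot: [-90.0, 0.0, -8.9]
wrist_force: [-0.6, 0.6, 0.2]
width: 0.004
t: 33.05
tool_pos: [427.7, -204.6, 115.5]
ee_rot: [-90.0, -0.0, -8.9]
wrist_force: [1.3, 0.1, 1.0]
width: 0.005
t: 33.55
tool_pos: [423.2, -203.8, 100.5]
ee_rot: [-90.0, -0.0, -8.9]
wrist_force: [0.5, 0.1, 0.3]
width: 0.008
t: 34.05
tool_pos: [423.3, -203.8, 90.0]
ee_rot: [-90.0, 0.0, -8.9]
wrist_force: [-0.8, 0.0, -0.1]
width: 0.002
```

View pics/s28.png

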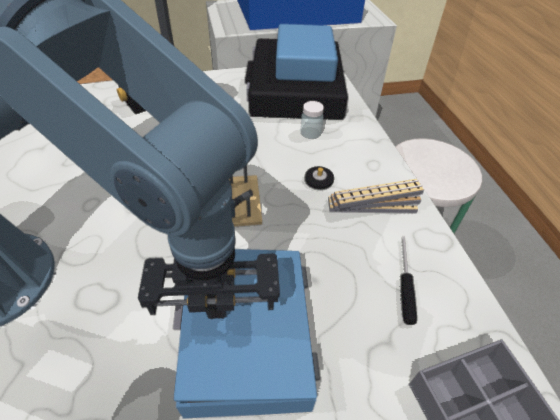

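```bash
python3 -m jog '[[0,0,0,-0.06,0],[0,0,0,-0.06,0],[0,0,0,-0.06,0],[0,0,0,-0.06,0],[0,0,0,-0.05,0]]'
python3 -m jog '[[0,0,0,-0.05,0],[0,0,0,-0.05,0],[0,0,0,-0.05,0],[0,0,0,-0.04,0],[0,0,0,-0.04,0]]'
python3 -m jog '[[0,0,0,-0.03,0],[0,0,0,0,0],[0,0,0,0,0],[0,0,0,0,0],[0,0,0,0,0]]'
```

```text
t: 34.6
tool_pos: [423.2, -203.8, 81.3]
ee_rot: [-90.0, 0.0, -8.9]
wrist_force: [-0.8, -0.2, 1.2]
width: 0.007
t: 35.1
tool_pos: [423.3, -203.8, 74.5]
ee_rot: [-90.0, 0.0, -8.9]
wrist_force: [0.3, 0.5, -0.3]
width: 0.005
t: 35.6
tool_pos: [423.3, -203.8, 73.8]
ee_rot: [-90.0, -0.0, -8.9]
wrist_force: [0.1, 0.0, 0.5]
width: 0.009
```

```bash
python3 -m jog '[[0,0,0,-0.03,0],[0,0,0,-0.03,0],[0,0,0,-0.03,0],[0,0,0,0,0],[0,0,0,0,0]]'
python3 -m jog '[[0,0,0,-0.02,0],[0,0,0,0,0],[0,0,0,0,0],[0,0,0,0,0],[0,0,0,0,0]]'
```

```text
t: 36.1
tool_pos: [423.4, -203.9, 72.7]
ee_rot: [-90.0, 0.0, -8.8]
wrist_force: [-7.3, 3.6, 19.3]
width: 0.004
t: 36.6
tool_pos: [423.4, -203.9, 72.6]
ee_rot: [-90.0, 0.0, -8.8]
wrist_force: [-8.0, 6.2, 25.6]
width: 0.004
```

The lid resists firmly at z = 72.6 mm, which is the shut height. Backing off and checking.

```bash
python3 -m jog '[[0,0,0,0.1,0],[0,0,0,0.4,0],[0,0,0,0.9,0],[0,0,0,1,0],[0,0,0,1,0]]'
python3 -m jog '[[0,0,0,1,0],[0,-0.2,-0.6,0.6,0],[0,-0.3,-0.9,0.3,0],[0,-0.3,-0.9,0,0],[0,-0.3,-0.9,0,0]]'
python3 -m jog '[[0,-0.3,-0.9,0,0],[0,-0.3,-0.9,0,0],[0,-0.3,-0.9,0,0],[0,-0.3,-0.6,0,0],[0,0,0,0,0]]'
python3 - <<'E'
from h import *
d=grab('scene','s30.png');d=grab('top','t30.png')
E
```

```text
t: 37.1
tool_pos: [423.1, -203.6, 173.7]
ee_rot: [-90.0, 0.0, -8.9]
wrist_force: [0.2, 0.4, -1.0]
width: 0.005
t: 37.6
tool_pos: [390.1, -303.9, 230.6]
ee_rot: [-90.1, -0.1, -8.8]
wrist_force: [0.3, 0.2, -0.1]
width: 0.004
t: 38.1
tool_pos: [353.2, -403.8, 229.7]
ee_rot: [-90.0, 0.0, -9.0]
wrist_force: [0.7, 0.0, 0.2]
width: 0.004
```

View pics/s30.png

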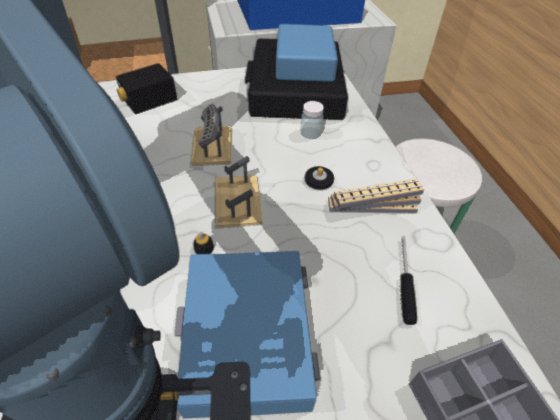

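View pics/t30.png

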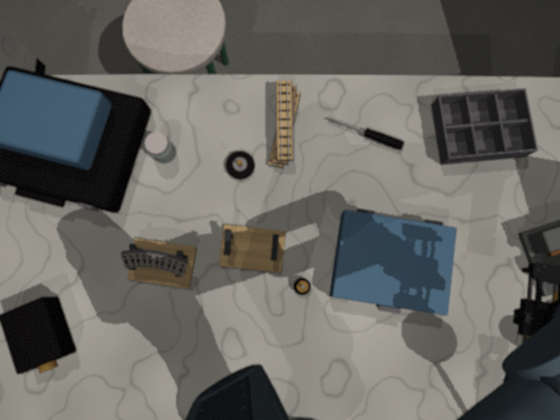

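The lid covers the case squarely: in the top view its corners are at about (345,210), (456,224), (447,313) and (332,297). One numeric check, then I hand in.

Run:
```python
from h import *
T=load('t30');S=load('s30');np.set_printoptions(precision=1,suppress=True)
m={}
for n,d in (('top',T),('scene',S)):
    h=cv2.cvtColor(d['img'],cv2.COLOR_BGR2HSV);k=cv2.inRange(h,(98,90,30),(112,255,255))
    if n=='scene': k[:240]=0;k[:,:175]=0
    else: k[:200]=0; k[:,:320]=0; k[320:]=0
    c=max(cv2.findContours(k,0,2)[0],key=cv2.contourArea);b=cv2.boxPoints(cv2.minAreaRect(c));print(n,b)
y=np.radians(-8.9);ex=np.array([np.cos(y),np.sin(y)]);ey=np.array([-np.sin(y),np.cos(y)])
for z in (72.5,):
  X=[[*(np.array([465.,-211])+a*ex+b*ey),z] for a,b in ((100,130),(100,-130),(-100,-130),(-100,130))]
  print('expected',proj(T,X),proj(S,X))
# corners by front edge two-view: +y front corner
print(two(T,(332.5,297.5),S,(180.5,371)))
a=load('scene0')['img'].astype(int);b=S['img'].astype(int)
for n,(r0,r1,c0,c1) in dict(curved=(100,165,190,225),cup=(230,256,192,216),wheel=(165,190,303,336),jar=(100,138,298,328),driver=(235,325,398,420)).items(): print(n,abs(a-b)[r0:r1,c0:c1].mean().round(1))
```

```text
top [[329.7 296.9]
 [342.5 209.4]
 [458.5 226.4]
 [445.7 313.9]]
scene [[176.3 253.4]
 [313.1 251.5]
 [315.3 412.4]
 [178.5 414.2]]
expected [[344.7 208.6]
 [457.3 226.5]
 [448.3 315. ]
 [332.2 296.6]] [[298.3 249.7]
 [316.7 397.4]
 [173.9 405.1]
 [188.9 253.9]]
(array([ 339.3, -117.8, -313.9]), np.float64(73.93952902332812))
curved 15.3
cup 38.0
wheel 15.4
jar 7.8
driver 11.5
```

```bash
python3 -c "
from h import *
print(manip.sense()['t'],manip.sense()['wrist_force']);print(manip.close_job())"
```

```text
38.2 [ 0.19845179 -0.67361395  0.37676787]
the job is handed in; nothing more can be done
None
```

I put the straight track in the front compartment, flat with rails up, closed the lid fully and handed in the job at 38.2 s, with the arm clear of everything.

**Track:** The tool can only turn about the vertical, so I gripped the track while it was still tilted. I levelled it between the pads by pressing its low edge on its own stand's bar ends. I then rested it there and took a lower grip, so it could be set on the case floor without falling. It needed two tries: the first guide slot was too loose and the track leaned about 10° until I pressed it level again. It stayed on the stand throughout. I set it down at about 9 N and opened the fingers slowly. The picture before closing showed it lying flat, clear of the walls.

**Lid:** I pushed it over from behind at about 2 N and went slowly near the end. It stopped firmly at 72.6 mm, against 72.5 mm expected when shut, and I pressed it with up to about 26 N. The lid corners found in the top view agree with the shut position to within about 3 pixels.

**Last checks:**
- **Other objects:** By eye, the curved track, cup brush, wheel brush, jar and screwdriver look unmoved in the final pictures. The picture-difference numbers were not conclusive because the arm's shadow moved; the cup brush scored highest (38), but it is at the same pixel in the top view.
- **Failed check:** A two-view check of one lid corner gave a meaningless result because I matched the wrong points, and I ignored it. The fitted outline in the scene view was also off by up to 15 pixels, as the gripper hid part of the lid.
- **Not checked:** I could not see the track once the lid was shut.

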